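# Load-test a chair tilt spring against the reference mark

## Robot

A 6-joint arm with a two-finger parallel gripper is mounted at the origin on the work surface. World frame = base frame: x ahead of the robot, y to its left, z up, the work surface at z = 0. Lengths are in m, angles in rad, forces in N, time in s.
With the tool pointing down it reaches from about 0.3 to 0.775 m from the base axis. Payload 14.6 kg.
Tool frame: the origin (TCP) lies on the centre line of the jaws, within the pads' length; the fingertips stand 19 mm ahead of it and the grasp point (between the pads) is the TCP; z points along the fingers, y is the direction in which the jaws open and shut (so a half turn about z gives the same grasp; the last joint's range is limited). The gripper opens to 94 mm and grips with 3 to 60 N. Pads are 16 mm wide; open, the fingers measure 119 mm over their backs; the gripper's body (75 mm by 177 mm) begins 78 mm behind the grasp point.
Start: joints at [1.221, 0.3, 1.521, -0, 1.321, -0.067], TCP at [0.153, 0.528, 0.224] pointing down, gripper open.
Joint ranges: [-3.03, 3.03], [-0.79, 2.21], [0.23, 2.52], [-1.04, 4.18], [0, 3.07], [-2.55, 2.55]. Speed limits (rad/s): [2.22, 2.22, 2.57, 3.14, 3.14, 3.14].

## Interface

Orientations are given as [roll, pitch, yaw] about the fixed x, y, z axes, in that order (R = Rz(yaw) Ry(pitch) Rx(roll)).
In Python, from station import ctrl gives the robot as it stands. The module is installed in compiled form; this text tells all that it offers.
- The arm moves only by the shell command python3 -m creep 'ROWS' [FORCE]. ROWS is a JSON object of lists of equal length, an entry for each row: "translation": the shift along the world's x, y, z in mm, a list of three; "yaw": the turn about the world's z in rad; "gripper": the closure in counts, from 0 (fully open) to 255 (shut). A call has 1 to 5 rows; each row is the pose to reach, as a shift and turn from the pose measured when the call began; what a row does not reach only later rows make up. A row lasts 1/12 s, in which the tool goes at most 41.7 mm and 7.16 degrees, less where a joint would pass 70% of its speed; a pose out of reach is approached as far as the arm can. A call with a gripper value outside its range is refused whole. The fingers move at their own pace and stop on an object; FORCE is the grip in N (left out, the last holds). Time passes only in rows, so rows that repeat a pose let the fingers close. It gives the time, the measured TCP pose, the force and the opening at its end, in the units of the state.
- ctrl.get_obs(): the state, without advancing time (a new reading comes with each control period).
- ctrl.camera(name): name is "scene" or "top" or "wrist"; returns a dict with "pixels" (480x640x3 uint8, red, green, blue), "depth" (480x640 float32, m along the optical axis (not along the pixel's ray), 0 where there is no reading), "fx", "fy", "cx", "cy" (pixels), "dist" ([k1, k2, p1, p2, k3] as OpenCV has them; the pictures are not rectified), "R" (3x3) and "t" (3): a world point X has camera coordinates R X + t; the wrist camera has in their place "tool_from_camera" (4x4, takes a point from camera to tool coordinates, whose origin is the TCP and whose axes are the flange's). Camera axes: x right, y down, z forward; pixel columns grow to the right and rows downward; lengths in m; the calibration is good to about 2 mm. A picture is of the moment at which its call begins: read the wrist's pose just before it.
- ctrl.hand_in(): hands the job in, once; it reports no verdict.
The state is a dict: "time_s": time; "qpos": joint angles; "joint_vel": joint speeds; "tau": joint torques, N m; "ee_pos": TCP position; "eef_rot": TCP orientation; "force": force on the tool from outside, world axes, zero at the start; "moment": the same for the moment, N m; "grip_width": finger opening in m.
Only numpy, scipy, OpenCV 4.12 (cv2) and the standard library are available. Lean on these libraries where they do the work, as an engineer would, in place of code of your own. Each camera call takes 0.05 s, during which the arm holds its last target. There are 200 camera calls.

## Task

Stand the chair spring fully home in the round seat of the tester plate and, with closed fingertips, press its brass button straight down with a steady 15 newtons for about a second (never more than 22), watching whether the loaded button top stays above or sinks below the tip of the tester's red reference mark. Then stand the spring upright in the green tray if it stayed above the mark, or in the red tray if it sank below (within about 2 mm of the mark either tray is fine). Leave the other things on the table where they are.

Things in the scene. Friction and masses are not known exactly. Their poses are not given: they have to be found in the camera images.
- spring_mid (a point): the loose spring cartridge, standing upright on the table at the start: a dark steel foot disc 44 mm across and 8 mm high with a 2 mm chamfer below, on it a black sleeve 32 mm across up to 48 mm above the underside (grip it there), above that a steel coil and a brass button on top. This point is on its axis, 38 mm above its underside (about half-way up); z points up its axis. Total mass about 0.27 kg. Unloaded it is 67 to 85 mm tall, differing from spring to spring
- spring_button: the spring's brass push button, 28 mm across, 8 mm thick; its origin is the centre of its top face. It slides down along the spring's axis against the coil (stiffness not marked but under 3 N per mm, so the load must be felt; travel 30 mm) and springs back when let go
- seat (a point): centre of the floor of the tester's round seat: a recess 47 mm across and 6 mm deep with a 2 mm chamfered rim, floor 8 mm above the table, in a fixed grey plate 130 x 200 x 14 mm. The plate's own y axis (the tester's yaw) points from the seat to the aluminium column that stands 95 mm from the seat's axis, 26 x 16 mm, its top 96 mm above the table
- mark (a point): tip of the tester's red reference mark, at its upper edge: a red bar 16 mm wide, 3 mm thick, reaching level from the column towards the seat and ending 30 mm short of the seat's axis. The tip's upper edge is 69 mm above the seat floor (77 mm above the table); the spring's loaded button top is compared with this height
- tray_green: fixed green open tray for good springs, 130 x 130 mm outside, 22 mm high, walls 4 mm, inner floor 4 mm above the table; origin under its centre. Green and red may change places
- tray_red: fixed red open tray for sagged springs, same size as the green one; origin under its centre
- bottle: closed green bottle, 60 mm across, 170 mm tall; a bystander, to be left alone (origin at its underside)
- caster: chair caster with a black wheel and upright steel stem, 36 x 34 x 83 mm; a bystander, to be left alone (origin at its underside)
- wrench: steel wrench lying flat; a bystander, to be left alone (origin at its underside)
- screwdriver: screwdriver lying flat; a bystander, to be left alone (origin at its underside)
- paper_roll: white paper roll standing on end, 60 mm across, 60 mm tall; a bystander, to be left alone (origin at its underside)
- mug: white mug, 80 mm across, 90 mm tall; a bystander, to be left alone (origin at its underside)
- bearing: steel bearing ring lying flat, 52 mm across, 15 mm tall; a bystander, to be left alone (origin at its underside)
Not all that is in view belongs to the job. Of the things shaped like the tray_green, the green one is meant.

How it is judged:
On the way, in this order (a step that is already met when the one before it is completed fails the run):
1. the spring stands upright, fully home in the tester's seat (horizontal distance between spring_mid and seat below 0.003 m and z of spring_mid in the frame of seat below 0.04 m and angle between spring_mid's own z axis and vertical below 0.06 rad), for 0.2 s.
2. with the spring in the seat, the fingers press its button with 15 N (between 12 and 18 N) steadily for half a second (all of step 1 and contact force between the fingers and spring_button between 12 and 18 N), for 0.5 s.
At the end, for the whole second after the job is handed in: the spring stands upright (within 0.15 rad) on the floor of the right tray, at rest and let go: the green tray if its button top at 15 N stays above the mark, the red tray if below; within about 2 mm of the mark either tray is right (((x of spring_mid in the frame of tray_green between -0.06 and 0.06 m and y of spring_mid in the frame of tray_green between -0.06 and 0.06 m and z of spring_mid in the frame of tray_green below 0.05 m and z of spring_button in the frame of spring_mid above 0.0355 m) or (x of spring_mid in the frame of tray_red between -0.06 and 0.06 m and y of spring_mid in the frame of tray_red between -0.06 and 0.06 m and z of spring_mid in the frame of tray_red below 0.05 m and z of spring_button in the frame of spring_mid below 0.0405 m)) and angle between spring_mid's own z axis and vertical below 0.15 rad and linear speed of spring below 0.02 m/s); the robot touches nothing.
It fails at once if the button is pressed with more than 22 N (contact force between the fingers and spring_button above 22 N).
It fails at once if a bystander is shifted by more than 20 mm (distance of any of bottle, caster, wrench, screwdriver, paper_roll, mug, bearing from where it was at the start of the episode above 0.02 m).
It also fails if it takes over 72 s, if anything falls off the work surface, if the arm or the gripper's body presses on something with over 40 N, if the wrist force passes 120 N, or if a joint passes its speed limit or range.

## Working session

There is one attempt and no reset: what is moved stays moved. The work goes in short steps, Python scripts to look and compute and a shell command to move; the robot and the scene stay as the last step left them, time stands still between calls to the robot, and variables do not carry over. Pictures are saved under pics/ and viewed, about 8 in all and at most 12, crops included, and the job is handed in when it is done.

```bash
mkdir -p pics
cat > h.py <<'E'
import numpy as np, cv2
from station import ctrl
from scipy.spatial.transform import Rotation as Ro
def cam(n):
    o=ctrl.get_obs(); c=ctrl.camera(n); c['K']=np.array([[c['fx'],0,c['cx']],[0,c['fy'],c['cy']],[0,0,1]])
    if n=='wrist':
        T=np.eye(4); T[:3,:3]=Ro.from_euler('xyz',o['eef_rot']).as_matrix(); T[:3,3]=o['ee_pos']
        W=T@np.array(c['tool_from_camera']); c['R']=W[:3,:3].T; c['t']=-c['R']@W[:3,3]
    c['R']=np.array(c['R']);c['t']=np.array(c['t']); return c
def ray(c,uv,z):
    p=cv2.undistortPoints(np.array(uv,float).reshape(-1,1,2),c['K'],np.array(c['dist'],float)).reshape(-1,2)
    d=np.c_[p,np.ones(len(p))]@c['R']; o=-c['R'].T@c['t']
    return o+d*((z-o[2])/d[:,2])[:,None]
def cloud(c):
    v,u=np.mgrid[:480,:640]; p=cv2.undistortPoints(np.c_[u.ravel(),v.ravel()].astype(float).reshape(-1,1,2),c['K'],np.array(c['dist'],float)).reshape(-1,2)
    z=c['depth'].ravel(); P=(np.c_[p,np.ones(len(p))]*z[:,None]-c['t'])@c['R']; P[z==0]=np.nan; return P.reshape(480,640,3)
def proj(c,X):
    return cv2.projectPoints(np.array(X,float).reshape(-1,1,3),cv2.Rodrigues(c['R'])[0],c['t'],c['K'],np.array(c['dist'],float))[0].reshape(-1,2)
def save(c,n): cv2.imwrite('pics/'+n+'.png',c['pixels'][:,:,::-1])
E
python3 - <<'E'
from h import *
for n in('top','scene'):
    c=cam(n); save(c,n+'0'); print(n,c['fx'],-c['R'].T@c['t'])
    np.savez(n+'0.npz',**{k:v for k,v in c.items()})
print(ctrl.get_obs())
E
```

```text
top 491.95576262157346 [ 0.24010921 -0.00450181  1.45576522]
scene 435.80513505909033 [0.98918927 0.25405146 0.88551844]
{'time_s': 0.1, 'qpos': array([ 1.22138185e+00,  3.00405943e-01,  1.52153345e+00,  2.05097807e-05,
        1.32065806e+00, -6.66425988e-02]), 'joint_vel': array([-0.00035918, -0.00145489, -0.0015683 ,  0.00035451,  0.00038003,
        0.00218029]), 'tau': array([-1.02566108e-03, -5.32640469e+01, -3.53289199e+01,  7.07974657e-02,
        2.35509756e-02, -3.48630795e-05]), 'ee_pos': array([0.15340816, 0.52795215, 0.2239422 ]), 'eef_rot': array([-3.14059141e+00, -8.67350621e-05,  2.85881565e+00]), 'force': array([-0.15872066, -0.23731842,  0.21805925]), 'moment': array([-0.01537369, -0.0103253 , -0.02508216]), 'grip_width': 0.09377624885941632}
```

View pics/top0.png

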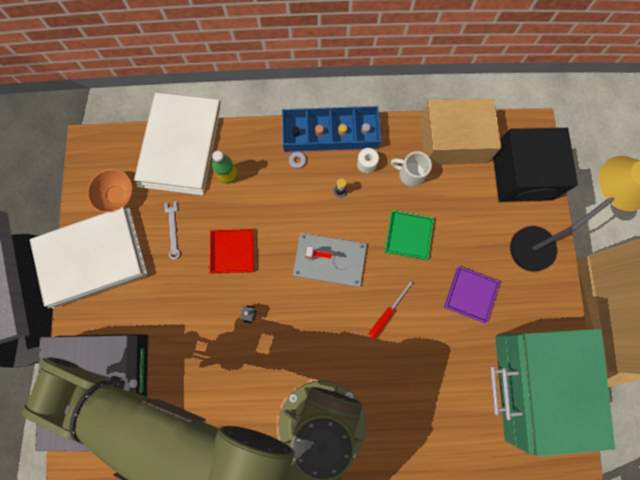

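View pics/scene0.png

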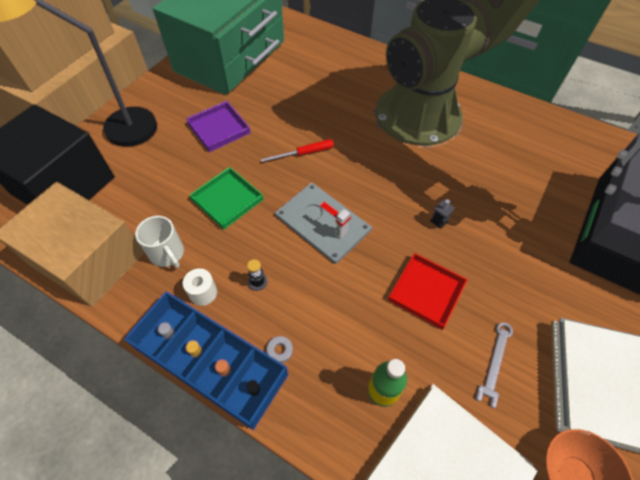

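The spring stands at top-view pixel (341,187), with brass on black on a dark foot. The other small upright thing is the caster at (248,314), which has a grey stem and no brass. The yellow knobs in the blue bin are inside a box. Trays: green (410,235), red (233,250); the purple one at (473,294) isn't part of the job. Tester: (330,260). Next I'll confirm with one crop and measure.

Run:
```python
from h import *
L=lambda n:{k:v for k,v in np.load(n+'0.npz').items()}
t,s=L('top'),L('scene')
a=cv2.resize(t['pixels'][140:290,200:440],None,fx=3.3,fy=3.3,interpolation=cv2.INTER_CUBIC); cv2.imwrite('pics/crop1.png',a[:,:,::-1])
def blob(c,lo,hi,box,z,fn='rect'):
    h=cv2.cvtColor(c['pixels'],cv2.COLOR_RGB2HSV); m=cv2.inRange(h,lo,hi); M=np.zeros_like(m); x0,y0,x1,y1=box; M[y0:y1,x0:x1]=m[y0:y1,x0:x1]
    k=max(cv2.findContours(M,0,1)[0],key=cv2.contourArea); r=cv2.minAreaRect(k); b=cv2.boxPoints(r)
    W=ray(c,b,z); print('ctr',W.mean(0).round(4),'sides',np.linalg.norm(W[1]-W[0]).round(4),np.linalg.norm(W[2]-W[1]).round(4),'yaw',np.degrees(np.arctan2(*(W[1]-W[0])[1::-1])).round(1),'px',np.round(r[0],1)); return r[0]
print('green');blob(t,(50,120,50),(80,255,255),(380,200,445,265),.022)
print('red');blob(t,(0,180,90),(8,255,255),(200,220,262,280),.022)
print('plate');blob(t,(85,10,60),(130,90,255),(285,225,375,290),.014);
print('brass');u=blob(t,(15,110,90),(35,255,255),(325,170,355,200),.075);blob(s,(15,110,90),(35,255,255),(240,255,270,275),.075)
C=cloud(t)
for n,(x0,y0,x1,y1) in dict(spring=(325,170,355,200),tester=(290,230,370,290)).items():
    P=C[y0:y1,x0:x1].reshape(-1,3); P=P[np.isfinite(P).all(1)]; q=P[P[:,2]>.05]; print(n,q[:,2].max(),q.mean(0),len(q), np.median(P[:,2]))
```

```text
green
ctr [ 0.5342 -0.2807  0.022 ] sides 0.131 0.1348 yaw -14.2 px [409.3 234.6]
red
ctr [0.5061 0.2518 0.022 ] sides 0.1359 0.1326 yaw 0.6 px [231.  250.5]
plate
ctr [ 0.3903 -0.1169  0.014 ] sides 0.0 0.0 yaw 0.0 px [357. 285.]
brass
ctr [ 0.6867 -0.0813  0.075 ] sides 0.0334 0.0327 yaw -64.5 px [341.  182.5]
ctr [ 0.6835 -0.0847  0.075 ] sides 0.0318 0.0287 yaw 121.5 px [253.5 265. ]
spring 0.08701916319604164 [ 0.68320489 -0.08075345  0.07588925] 93 0.00020003928820493304
tester 0.09964633543260648 [ 0.47747424 -0.00273804  0.08159887] 188 0.010169432239535507
```

View pics/crop1.png

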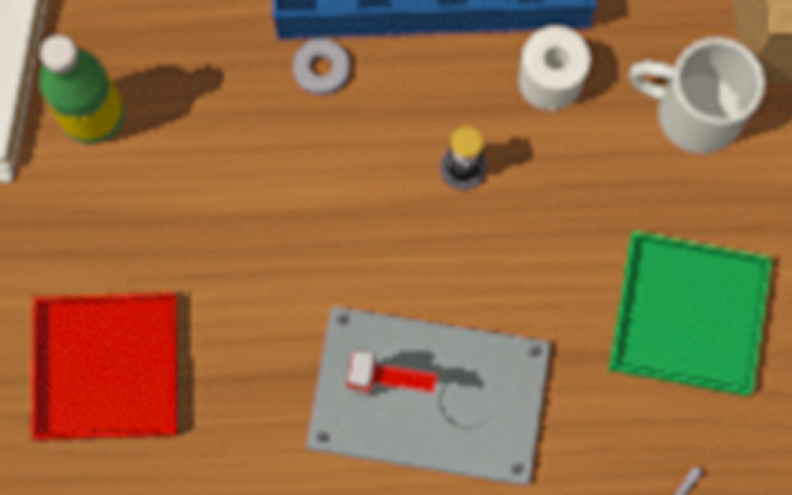

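The crop confirms it: brass button, steel coil, black sleeve and wide foot, at crop (465,160), world ≈ (0.685,-0.083). The tester's column is at crop (362,370) and its seat at (467,400), so the plate's y axis is about 81°. I'll move over the tester with the jaws along plate x (tool yaw ≈ 1.42).

```bash
python3 -m creep '{"translation":[[307,-568,30],[307,-568,30],[307,-568,30],[307,-568,30],[307,-568,30]],"yaw":[-1.44,-1.44,-1.44,-1.44,-1.44],"gripper":[0,0,0,0,0]}' 20
python3 -m creep '{"translation":[[210,-390,20],[210,-390,20],[210,-390,20],[210,-390,20],[210,-390,20]],"yaw":[-0.82,-0.82,-0.82,-0.82,-0.82],"gripper":[0,0,0,0,0]}'
```

```text
time_s: 0.52
ee_pos: [0.2526, 0.3432, 0.2338]
eef_rot: [-3.141, -0.0, 2.228]
force: [1.4, 1.2, -0.0]
grip_width: 0.0939
time_s: 0.93
ee_pos: [0.3511, 0.1597, 0.2434]
eef_rot: [-3.141, -0.0, 1.603]
force: [1.1, 1.0, -1.0]
grip_width: 0.0938
```

```bash
python3 -m creep '{"translation":[[109,-200,40],[109,-200,40],[109,-200,40],[109,-200,40],[109,-200,40]],"yaw":[-0.18,-0.18,-0.18,-0.18,-0.18],"gripper":[0,0,0,0,0]}'
python3 -m creep '{"translation":[[10,-15,20],[10,-15,20]],"yaw":[0,0],"gripper":[0,0]}'
python3 - <<'E'
from h import *
c=cam('wrist'); save(c,'w1'); np.savez('wrist0.npz',**c); print(ctrl.get_obs()['ee_pos'],c['tool_from_camera'])
t={k:v for k,v in np.load('top0.npz').items()}
h=cv2.cvtColor(t['pixels'],cv2.COLOR_RGB2HSV); print(h[275,330],h[245,330],h[262,340])
E
```

```text
time_s: 1.35
ee_pos: [0.4488, -0.021, 0.2794]
eef_rot: [-3.141, -0.0, 1.423]
force: [1.7, 0.8, 0.8]
grip_width: 0.0942
time_s: 1.52
ee_pos: [0.4606, -0.0392, 0.3016]
eef_rot: [3.139, 0.0, 1.419]
force: [-0.1, 0.7, 0.1]
grip_width: 0.094
[ 0.45953493 -0.0375061   0.30000397] [[ 3.72888857e-04 -9.73196947e-01 -2.29972964e-01  6.57028992e-02]
 [ 9.99999807e-01  4.77271104e-04 -3.98264189e-04  4.23058978e-04]
 [ 4.97348943e-04 -2.29972771e-01  9.73196936e-01 -1.60042744e-01]
 [ 0.00000000e+00  0.00000000e+00  0.00000000e+00  1.00000000e+00]]
[ 65  10 157] [ 60   8 151] [ 66   8 155]
```

View pics/w1.png

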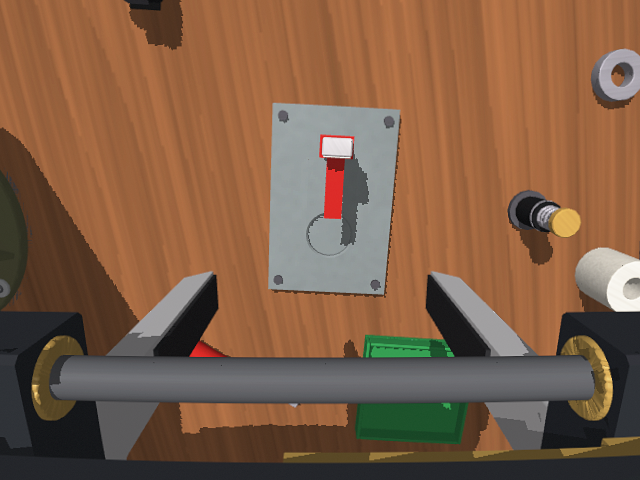

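The wrist view shows the plate at corners (273,103)…(385,297), the seat rim around (328,234), the mark tip near (333,218), and the spring with its foot at (527,210) and button at (565,222). Now to measure these.

```bash
python3 - <<'E'
from h import *
c={k:v for k,v in np.load('wrist0.npz').items()}
hsv=cv2.cvtColor(c['pixels'],cv2.COLOR_RGB2HSV); g=cv2.cvtColor(c['pixels'],cv2.COLOR_RGB2GRAY)
def big(m,box):
    x0,y0,x1,y1=box; M=np.zeros_like(m); M[y0:y1,x0:x1]=m[y0:y1,x0:x1]; return max(cv2.findContours(M,0,1)[0],key=cv2.contourArea)
k=big(cv2.inRange(hsv,(0,0,60),(179,70,255)),(255,90,420,310))
hull=cv2.convexHull(k)
q=cv2.approxPolyDP(hull,8,True).reshape(-1,2); W=ray(c,q,.014); print(q.tolist(),W.round(4).tolist())
r=cv2.minAreaRect(ray(c,hull.reshape(-1,2),.014)[:,:2].astype(np.float32)); print('plate',r)
# seat rim: dark edge pixels around
yaw0=ctrl.get_obs()['eef_rot'][2]
e=cv2.inRange(g,0,125); ys,xs=np.nonzero(e[205:262,298:352]); P=np.c_[xs+298,ys+205]
X=ray(c,P,.012)[:,:2]
ax=np.array([.46,-.045])
from scipy.optimize import least_squares
# ransac-like circle fit
rng=np.random.default_rng(0);best=(0,)
for R in (.0235,.0255):
  for _ in range(4000):
    a,b=X[rng.choice(len(X),2,replace=False)]; m=(a+b)/2; d=b-a; l=np.linalg.norm(d)
    if l>2*R or l<.01: continue
    for sg in(1,-1):
        ce=m+sg*np.array([-d[1],d[0]])/l*np.sqrt(R*R-l*l/4); n=(abs(np.linalg.norm(X-ce,axis=1)-R)<.0008).sum()
        if n>best[0]: best=(n,R,ce,len(X))
print('seat',best)
k=big(cv2.inRange(hsv,(0,180,100),(8,255,255)),(318,160,350,230)).reshape(-1,2)
tip=k[k[:,1]>=k[:,1].max()-1]; print('mark tip',tip.mean(0),ray(c,[tip.mean(0)],.077))
k=big(cv2.inRange(hsv,(15,90,70),(35,255,255)),(540,200,590,245)); b=cv2.fitEllipse(k); print('button',b)
for z in (.067,.075,.085): print(ray(c,[b[0]],z))
C=cloud(c); P=C[195:245,500:590].reshape(-1,3); P=P[P[:,2]>.005]; print('spring', P[P[:,2]>.06].mean(0),np.percentile(P[:,2],[90,99]),np.median(P[(P[:,2]>.064)],0))
bm=np.zeros_like(g);cv2.drawContours(bm,[k],-1,1,-1); Q=C[bm>0]; print('button pts',np.nanmedian(Q,0))
E
python3 - <<'E'
import cv2
a=cv2.imread('pics/w1.png')[190:270,290:400]; cv2.imwrite('pics/c2.png',cv2.resize(a,None,fx=6,fy=6,interpolation=cv2.INTER_CUBIC))
E
```

```text
[[273, 103], [399, 110], [383, 294], [268, 288]] [[0.4281, 0.0693, 0.014], [0.554, 0.0432, 0.014], [0.5141, -0.1518, 0.014], [0.3877, -0.1251, 0.014]]
plate ((0.47108447551727295, -0.041007690131664276), (0.20027096569538116, 0.13052861392498016), 78.40655517578125)
seat (np.int64(164), 0.0235, array([ 0.46403386, -0.07448321]), 783)
mark tip [332.44444444 217.33333333] [[ 0.47059105 -0.04507327  0.077     ]]
button ((564.3312377929688, 222.25326538085938), (29.301025390625, 31.97735023498535), 72.85408782958984)
[[ 0.69210846 -0.08531709  0.067     ]]
[[ 0.68761744 -0.08306605  0.075     ]]
[[ 0.68200366 -0.08025225  0.085     ]]
spring [ 0.68272818 -0.08087766  0.07949982] [0.08261074 0.08376692] [ 0.68238154 -0.0806388   0.08201406]
button pts [ 0.68368151 -0.08153385  0.08208636]
```

View pics/c2.png

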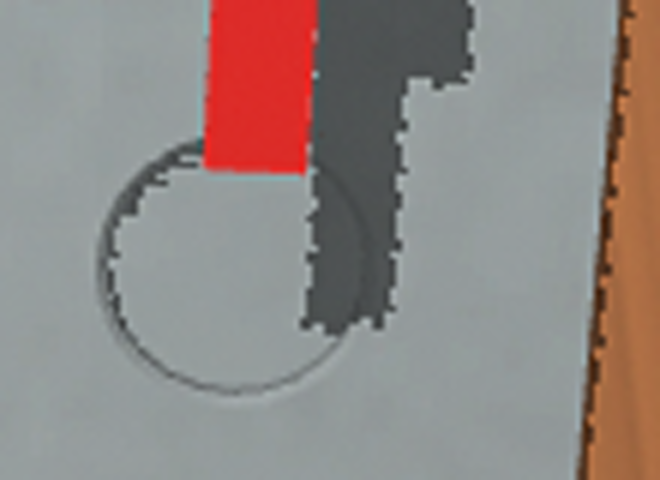

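In the crop the seat rim is centred near (232,268), which is wrist pixel (328.7,234.7). Two estimates of the seat agree: the circle gives (0.4640,-0.0745), and mark tip minus 30 mm gives (0.4646,-0.0745). The plate measures 200×130.5 mm as it should, with y at 78.4°. The spring is at (0.6837,-0.081) and 82 mm tall. Going to grasp it.

```bash
python3 -m creep '{"translation":[[40,-8,-20],[80,-16,-40],[119,-24,-60],[158,-32,-80],[197,-40,-100]],"yaw":[0,0,0,0,0],"gripper":[0,0,0,0,0]}' 20
python3 -m creep '{"translation":[[27,-4,-55],[27,-4,-55],[27,-4,-55],[27,-4,-55],[27,-4,-55]],"yaw":[0,0,0,0,0],"gripper":[0,0,0,0,0]}'
```

```text
time_s: 1.98
ee_pos: [0.6427, -0.0733, 0.2056]
eef_rot: [-3.141, -0.0, 1.421]
force: [0.2, 0.8, 0.6]
grip_width: 0.0939
time_s: 2.4
ee_pos: [0.6696, -0.0765, 0.1525]
eef_rot: [3.14, -0.0, 1.422]
force: [0.1, 0.1, 0.1]
grip_width: 0.094
```

```bash
python3 -m creep '{"translation":[[14,-4.5,-10],[14,-4.5,-45],[14,-4.5,-80],[14,-4.5,-118],[14,-4.5,-118]],"yaw":[0,0,0,0,0],"gripper":[0,0,0,0,0]}'
python3 -c "
from h import *
o=ctrl.get_obs();print(o['ee_pos'],o['force'])"
```

```text
time_s: 2.82
ee_pos: [0.6804, -0.0802, 0.0294]
eef_rot: [-3.135, -0.001, 1.422]
force: [-0.9, 0.2, -0.4]
grip_width: 0.0941
[ 0.68043038 -0.08024171  0.02944359] [-0.85140878  0.16631238 -0.4465421 ]
```

```bash
python3 -m creep '{"translation":[[3,-1,4],[3,-1,4],[3,-1,4],[3,-1,4],[3,-1,4]],"yaw":[0,0,0,0,0],"gripper":[0,0,60,255,255]}' 20
python3 -m creep '{"translation":[[0,0,0],[0,0,0],[0,0,0],[0,0,0],[0,0,0]],"yaw":[0,0,0,0,0],"gripper":[255,255,255,255,255]}'
python3 -c "
from h import *
c=cam('wrist');save(c,'w2')"
```

```text
time_s: 3.23
ee_pos: [0.6841, -0.0813, 0.0354]
eef_rot: [-3.138, -0.001, 1.422]
force: [0.5, -1.0, 0.7]
grip_width: 0.077
time_s: 3.65
ee_pos: [0.6841, -0.0813, 0.0354]
eef_rot: [-3.138, -0.001, 1.422]
force: [-0.3, 0.3, -0.1]
grip_width: 0.0444
```

View pics/w2.png

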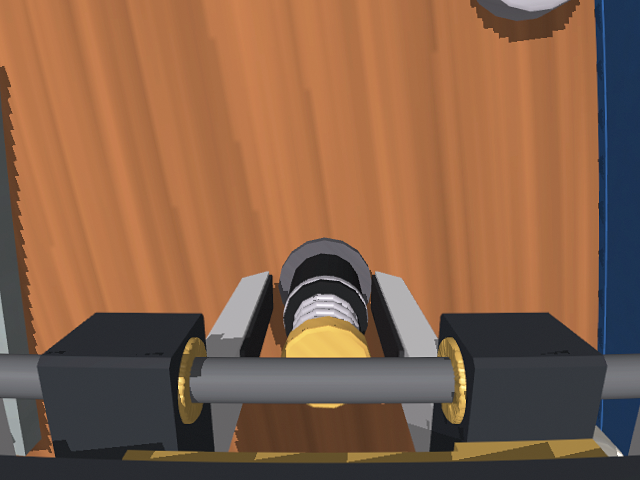

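The wrist view shows the spring upright between the pads (button (327,350), foot (325,270)), and the pads are still closing. I'll finish the grip and lift.

```bash
python3 -m creep '{"translation":[[0,0,0],[0,0,0],[0,0,0],[0,0,0],[0,0,0]],"yaw":[0,0,0,0,0],"gripper":[255,255,255,255,255]}' 25
python3 -m creep '{"translation":[[0,0,10],[0,0,40],[0,0,75],[0,0,110],[0,0,110]],"yaw":[0,0,0,0,0],"gripper":[255,255,255,255,255]}'
python3 -m creep '{"translation":[[-30,1,0],[-70,2,0],[-110,3,0],[-150,4,0],[-190,6,0]],"yaw":[0,0,0,0,0],"gripper":[255,255,255,255,255]}'
```

```text
time_s: 4.12
ee_pos: [0.6841, -0.0813, 0.0353]
eef_rot: [-3.138, -0.001, 1.422]
force: [1.2, 0.1, -2.1]
grip_width: 0.0315
time_s: 4.53
ee_pos: [0.6864, -0.0817, 0.154]
eef_rot: [3.135, -0.0, 1.422]
force: [0.1, -0.9, -2.2]
grip_width: 0.0312
time_s: 4.95
ee_pos: [0.494, -0.0755, 0.1538]
eef_rot: [3.136, -0.0, 1.422]
force: [1.6, -0.4, -3.1]
grip_width: 0.0321
```

```bash
python3 -m creep '{"translation":[[-20,1,-10],[-29,1,-40],[-29.7,1,-72],[-29.7,1,-72],[-29.7,1,-72]],"yaw":[0,0,0,0,0],"gripper":[255,255,255,255,255]}'
python3 -m creep '{"translation":[[0,0,0],[0,0,0]],"yaw":[0,0],"gripper":[255,255]}'
python3 -c "
from h import *
c=cam('wrist');save(c,'w3');o=ctrl.get_obs();print(o['ee_pos'],o['force'])
C=cloud(c);h=cv2.cvtColor(c['pixels'],cv2.COLOR_RGB2HSV)
m=cv2.inRange(h,(15,90,70),(35,255,255));m[:300]=0;m[355:]=0;m[:,:270]=0;m[:,390:]=0
print(np.nanmedian(C[m>0],0))"
```

```text
time_s: 5.37
ee_pos: [0.4638, -0.0744, 0.0817]
eef_rot: [3.138, -0.001, 1.422]
force: [-0.5, -0.5, -2.4]
grip_width: 0.0312
time_s: 5.53
ee_pos: [0.4649, -0.0745, 0.0834]
eef_rot: [3.136, -0.0, 1.422]
force: [0.9, -0.7, -3.4]
grip_width: 0.0313
[ 0.46476494 -0.0745269   0.08318888] [ 0.05494565 -0.30929248 -3.79933904]
[ 0.46629824 -0.06579267  0.13021616]
```

View pics/w3.png

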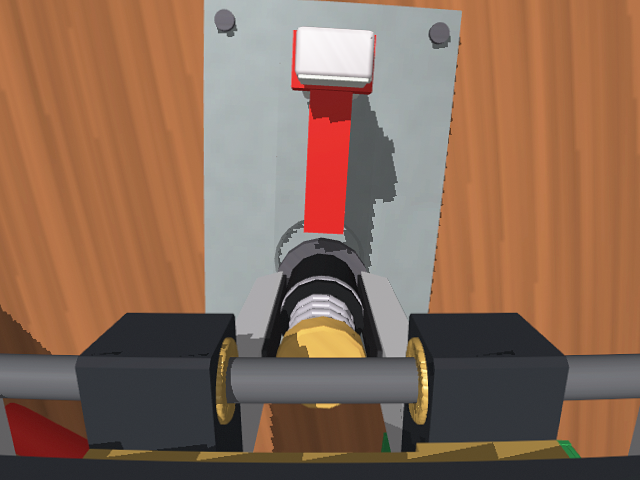

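The spring's foot (325,268) hangs centred over the seat rim, which spans x = 275–370. I'll lower it by feel.

```bash
python3 -m creep '{"translation":[[0,0,-10],[0,0,-20],[0,0,-26],[0,0,-30],[0,0,-30]],"yaw":[0,0,0,0,0],"gripper":[255,255,255,255,255]}'
python3 -m creep '{"translation":[[0,0,-3],[0,0,-6],[0,0,-9],[0,0,-9]],"yaw":[0,0,0,0],"gripper":[255,255,255,255]}'
```

```text
time_s: 6.0
ee_pos: [0.4642, -0.0744, 0.052]
eef_rot: [3.138, -0.001, 1.422]
force: [0.1, 1.1, -3.1]
grip_width: 0.0318
time_s: 6.33
ee_pos: [0.4644, -0.0745, 0.043]
eef_rot: [3.138, -0.001, 1.422]
force: [-0.2, 0.4, -2.8]
grip_width: 0.0315
```

```bash
python3 -m creep '{"translation":[[0,0,-0.5],[0,0,-1],[0,0,-1]],"yaw":[0,0,0],"gripper":[255,255,255]}'
```

```text
time_s: 6.58
ee_pos: [0.4645, -0.0745, 0.0429]
eef_rot: [3.137, -0.0, 1.422]
force: [-7.7, 0.3, 15.4]
grip_width: 0.0315
```

Floor contact at the expected height. Releasing.

```bash
python3 -m creep '{"translation":[[0,0,0.5],[0,0,0.5],[0,0,0.5],[0,0,0.5],[0,0,0.5]],"yaw":[0,0,0,0,0],"gripper":[200,180,150,130,120]}'
python3 -m creep '{"translation":[[0,0,0],[0,0,0],[0,0,0],[0,0,0],[0,0,0]],"yaw":[0,0,0,0,0],"gripper":[110,100,90,90,90]}'
python3 -m creep '{"translation":[[0,0,10],[0,0,45],[0,0,80],[0,0,100],[0,0,100]],"yaw":[0,0,0,0,0],"gripper":[90,90,90,90,90]}'
python3 -c "
from h import *
c=cam('wrist');save(c,'w4');o=ctrl.get_obs();print(o['ee_pos'],o['force'])
C=cloud(c);h=cv2.cvtColor(c['pixels'],cv2.COLOR_RGB2HSV)
m=cv2.inRange(h,(15,90,70),(35,255,255));m[345:]=0;m[:,:250]=0;m[:,410:]=0;m[:200]=0
v,u=np.nonzero(m);print((m>0).sum(),u.min(),u.max(),v.min(),v.max())
Q=C[m>0];z=np.nanmedian(Q[:,2]);print(z);k=max(cv2.findContours(m,0,1)[0],key=cv2.contourArea);e=cv2.fitEllipse(k);print(e,ray(c,[e[0]],z))"
```

```text
time_s: 7.0
ee_pos: [0.4646, -0.0745, 0.0434]
eef_rot: [3.137, -0.0, 1.422]
force: [0.7, 0.4, -0.6]
grip_width: 0.0477
time_s: 7.42
ee_pos: [0.4646, -0.0745, 0.0435]
eef_rot: [3.137, -0.0, 1.422]
force: [-0.9, -0.8, -0.3]
grip_width: 0.0607
time_s: 7.83
ee_pos: [0.4664, -0.0749, 0.1484]
eef_rot: [3.13, 0.0, 1.422]
force: [-0.2, 0.5, -0.4]
grip_width: 0.0605
[ 0.46550124 -0.0746759   0.14592531] [-0.31097216  0.42230279 -0.38226508]
2074 292 343 238 289
0.09039408598742385
((317.1576843261719, 264.0693359375), (50.31072998046875, 50.70130920410156), 12.402530670166016) [[ 0.46511138 -0.07410348  0.09039409]]
```

View pics/w4.png

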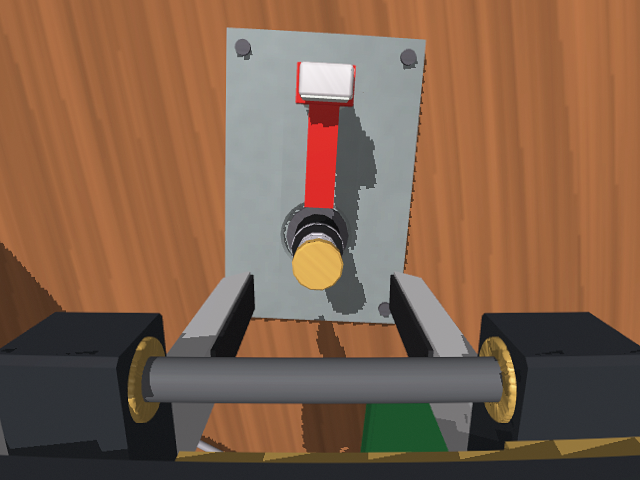

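The spring is home: button top at 0.0904 = 8 + 82.4 mm, centred at (0.4651,-0.0741), pixel (317,264). Next I'll close the fingers above it and average a force zero.

```bash
cat >> h.py <<'E'
def avg(n=6):
    F=[];
    for _ in range(n): ctrl.camera('top'); o=ctrl.get_obs(); F.append(np.r_[o['force'],o['ee_pos']])
    F=np.array(F); print('mean',F.mean(0).round(4),'std',F.std(0).round(3)[:3],'t',o['time_s'],'w',round(o['grip_width'],4))
E
python3 -m creep '{"translation":[[-0.5,0.5,0],[-0.5,0.5,0],[-0.5,0.5,0],[-0.5,0.5,0],[-0.5,0.5,0]],"yaw":[0,0,0,0,0],"gripper":[255,255,255,255,255]}' 20
python3 -m creep '{"translation":[[0,0,-15],[0,0,-28],[0,0,-28],[0,0,-28],[0,0,-28]],"yaw":[0,0,0,0,0],"gripper":[255,255,255,255,255]}' 
python3 -m creep '{"translation":[[0,0,0],[0,0,0],[0,0,0],[0,0,0],[0,0,0]],"yaw":[0,0,0,0,0],"gripper":[255,255,255,255,255]}' 
python3 -c "
from h import *
avg()"
```

```text
time_s: 8.3
ee_pos: [0.4648, -0.0741, 0.1454]
eef_rot: [3.134, -0.0, 1.422]
force: [-0.3, 0.7, 0.0]
grip_width: 0.031
time_s: 8.72
ee_pos: [0.465, -0.0742, 0.1179]
eef_rot: [3.133, -0.0, 1.422]
force: [0.5, -0.3, -0.2]
grip_width: 0.0009
time_s: 9.13
ee_pos: [0.4651, -0.0742, 0.118]
eef_rot: [3.133, -0.0, 1.422]
force: [-0.4, -0.0, -0.1]
grip_width: -0.0001
mean [-0.1746  0.4035  0.1772  0.465  -0.0742  0.1179] std [0.455 0.249 0.683] t 9.4333 w 0.0003
```

Force zero is about 0.2 N. Contact is expected at TCP z ≈ 0.1094. Pressing in steps.

```bash
python3 -m creep '{"translation":[[0,0,-4],[0,0,-8],[0,0,-10],[0,0,-10]],"yaw":[0,0,0,0],"gripper":[255,255,255,255]}' 
python3 -m creep '{"translation":[[0,0,-1],[0,0,-2],[0,0,-2],[0,0,-2]],"yaw":[0,0,0,0],"gripper":[255,255,255,255]}' 
python3 -c "
from h import *
avg()"
```

```text
time_s: 9.77
ee_pos: [0.4651, -0.0742, 0.1077]
eef_rot: [3.133, -0.0, 1.422]
force: [-0.6, 0.1, 4.7]
grip_width: 0.0008
time_s: 10.1
ee_pos: [0.4654, -0.0743, 0.1061]
eef_rot: [3.133, -0.0, 1.422]
force: [-1.6, 1.0, 9.6]
grip_width: 0.0001
mean [-1.7001  0.3507  8.1334  0.4654 -0.0743  0.1061] std [0.548 0.437 0.524] t 10.4 w 0.0005
```

```bash
python3 -m creep '{"translation":[[0,0,-1],[0,0,-2],[0,0,-2]],"yaw":[0,0,0],"gripper":[255,255,255]}' 
python3 -c "
from h import *
avg()"
```

```text
time_s: 10.65
ee_pos: [0.4657, -0.0743, 0.1047]
eef_rot: [3.132, -0.0, 1.422]
force: [-1.8, 0.7, 11.1]
grip_width: 0.0005
mean [-2.7543  0.4193 11.3513  0.4657 -0.0743  0.1049] std [0.353 0.611 0.504] t 10.95 w 0.0007
```

```bash
python3 -m creep '{"translation":[[-0.4,0,-1.2],[-0.6,0,-2.2],[-0.6,0,-2.2]],"yaw":[0,0,0],"gripper":[255,255,255]}' 
python3 -c "
from h import *
avg(8)
c=cam('scene');save(c,'s2')"
```

```text
time_s: 11.2
ee_pos: [0.4656, -0.0744, 0.1035]
eef_rot: [3.13, 0.0, 1.422]
force: [-3.2, 0.1, 13.8]
grip_width: 0.0006
mean [-2.7098  1.2446 14.1471  0.4656 -0.0744  0.1036] std [0.45  0.427 0.426] t 11.6 w 0.0002
```

```bash
python3 -m creep '{"translation":[[0,0,-0.6],[0,0,-0.6],[0,0,-0.6],[0,0,-0.6],[0,0,-0.6]],"yaw":[0,0,0,0,0],"gripper":[255,255,255,255,255]}' 
python3 -c "
from h import *
avg(14)
c=cam('wrist');save(c,'w5')
h=cv2.cvtColor(c['pixels'],cv2.COLOR_RGB2HSV);C=cloud(c)
m=cv2.inRange(h,(15,90,70),(35,255,255));m[345:]=0;m[:,:250]=0;m[:,410:]=0;m[:200]=0
Q=C[m>0];print(len(Q),np.nanpercentile(Q[:,2],[10,50,90]))
m=cv2.inRange(h,(0,180,100),(8,255,255));m[:,:280]=0;m[:,380:]=0;m[300:]=0;Q=C[m>0];print('mark',np.nanpercentile(Q[:,2],[10,50,90]))"
```

```text
time_s: 12.07
ee_pos: [0.466, -0.0745, 0.1039]
eef_rot: [3.129, 0.0, 1.422]
force: [-3.5, 0.7, 12.7]
grip_width: 0.0005
mean [-2.9643  0.9218 13.064   0.4661 -0.0745  0.104 ] std [0.655 0.507 0.322] t 12.7667 w 0.0007
771 [0.07920554 0.08412942 0.08585213]
mark [0.07598306 0.07688079 0.07807914]
```

View pics/w5.png

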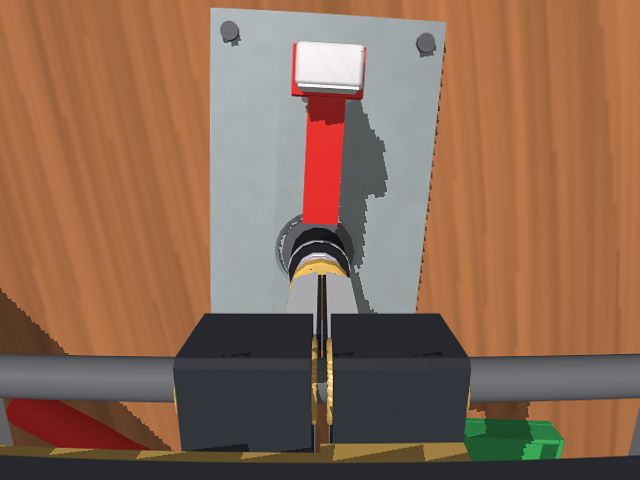

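The fingertips are on the button (320,268), the spring is seated, and the brass sits at about 0.084–0.085 against the mark at 0.077. The force reads about 13–14 N, so I'll trim to 15 N and hold for a full second.

```bash
python3 -m creep '{"translation":[[-0.5,0,-1.0],[-0.8,0,-1.6],[-0.8,0,-1.6]],"yaw":[0,0,0],"gripper":[255,255,255]}' 
python3 -c "
from h import *
avg(22)"
```

```text
time_s: 13.07
ee_pos: [0.4657, -0.0745, 0.1033]
eef_rot: [3.127, 0.0, 1.422]
force: [-3.1, 0.7, 14.5]
grip_width: 0.0002
mean [-2.91    1.3367 14.1438  0.4658 -0.0745  0.1034] std [0.463 0.471 0.379] t 14.1667 w 0.0004
```

14.1 N (14.5 N magnitude) held steady for 1.1 s. The loaded top is 0.1034−0.019 = 0.0844, 7 mm above the mark at 0.077, so the spring is good and goes in the green tray. The implied stiffness of about 2.3 N/mm puts contact at 0.0905, which agrees with the camera. Lifting off and re-gripping.

```bash
python3 -m creep '{"translation":[[-0.8,0.3,5],[-0.8,0.3,20],[-0.8,0.3,40],[-0.8,0.3,40],[-0.8,0.3,40]],"yaw":[0,0,0,0,0],"gripper":[255,255,200,80,80]}' 
python3 -m creep '{"translation":[[0,0,0],[0,0,0],[0,0,0],[0,0,0],[0,0,0]],"yaw":[0,0,0,0,0],"gripper":[60,60,60,60,60]}' 
python3 -m creep '{"translation":[[0,0,0],[0,0,0],[0,0,0],[0,0,0],[0,0,0]],"yaw":[0,0,0,0,0],"gripper":[60,60,60,60,60]}'
```

```text
time_s: 14.58
ee_pos: [0.4652, -0.0743, 0.1436]
eef_rot: [3.126, 0.0, 1.422]
force: [0.3, -0.4, -0.8]
grip_width: 0.0169
time_s: 15.0
ee_pos: [0.4651, -0.0742, 0.1432]
eef_rot: [3.127, 0.0, 1.422]
force: [0.2, 0.2, 0.2]
grip_width: 0.0504
time_s: 15.42
ee_pos: [0.4651, -0.0742, 0.1432]
eef_rot: [3.127, 0.0, 1.422]
force: [0.1, 0.4, 0.3]
grip_width: 0.0717
```

```bash
python3 -m creep '{"translation":[[0,0,-30],[0,0,-60],[0,0,-85],[0,0,-99],[0,0,-99]],"yaw":[0,0,0,0,0],"gripper":[60,60,60,60,60]}' 
python3 -m creep '{"translation":[[0,0,0],[0,0,0],[0,0,0],[0,0,0],[0,0,0]],"yaw":[0,0,0,0,0],"gripper":[255,255,255,255,255]}' 25
python3 -m creep '{"translation":[[0,0,0],[0,0,0],[0,0,0],[0,0,0],[0,0,0]],"yaw":[0,0,0,0,0],"gripper":[255,255,255,255,255]}'
python3 -m creep '{"translation":[[0,0,0],[0,0,0],[0,0,0]],"yaw":[0,0,0],"gripper":[255,255,255]}'
```

```text
time_s: 15.83
ee_pos: [0.4636, -0.0739, 0.0416]
eef_rot: [3.131, -0.0, 1.422]
force: [-0.2, 1.1, 0.4]
grip_width: 0.0721
time_s: 16.25
ee_pos: [0.464, -0.074, 0.0424]
eef_rot: [3.13, -0.0, 1.422]
force: [-0.7, -0.5, -0.5]
grip_width: 0.0419
time_s: 16.67
ee_pos: [0.4644, -0.0741, 0.0429]
eef_rot: [3.129, -0.0, 1.422]
force: [1.1, 0.3, 7.3]
grip_width: 0.0314
time_s: 16.92
ee_pos: [0.4644, -0.0741, 0.0429]
eef_rot: [3.129, -0.0, 1.422]
force: [0.2, 0.8, 3.6]
grip_width: 0.0315
```

```bash
python3 -m creep '{"translation":[[0,0,10],[0,0,35],[0,0,70],[0,0,100],[0,0,100]],"yaw":[0,0,0,0,0],"gripper":[255,255,255,255,255]}'
python3 -m creep '{"translation":[[13,-38,0],[26,-77,0],[39,-116,0],[52,-155,0],[65,-190,0]],"yaw":[0,0,0,0,0],"gripper":[255,255,255,255,255]}' 
python3 -m creep '{"translation":[[5,-17,0],[5,-17,-10],[5,-17,-40],[5,-17,-60],[5,-17,-60]],"yaw":[0,0,0,0,0],"gripper":[255,255,255,255,255]}'
python3 -c "
from h import *
c=cam('top');save(c,'t2');cv2.imwrite('pics/t2c.png',cv2.resize(c['pixels'][170:300,340:480,::-1],None,fx=4,fy=4))
c=cam('scene');cv2.imwrite('pics/s3c.png',cv2.resize(c['pixels'][130:260,140:300,::-1],None,fx=4,fy=4))"
```

```text
time_s: 17.33
ee_pos: [0.4663, -0.0745, 0.1486]
eef_rot: [3.121, 0.001, 1.422]
force: [0.5, 0.0, -2.9]
grip_width: 0.0316
time_s: 17.75
ee_pos: [0.5311, -0.2666, 0.1478]
eef_rot: [3.122, 0.0, 1.422]
force: [0.9, 0.6, -3.1]
grip_width: 0.0316
time_s: 18.17
ee_pos: [0.5337, -0.2819, 0.0827]
eef_rot: [3.13, -0.003, 1.422]
force: [-0.6, 1.3, -3.6]
grip_width: 0.0315
```

View pics/s3c.png

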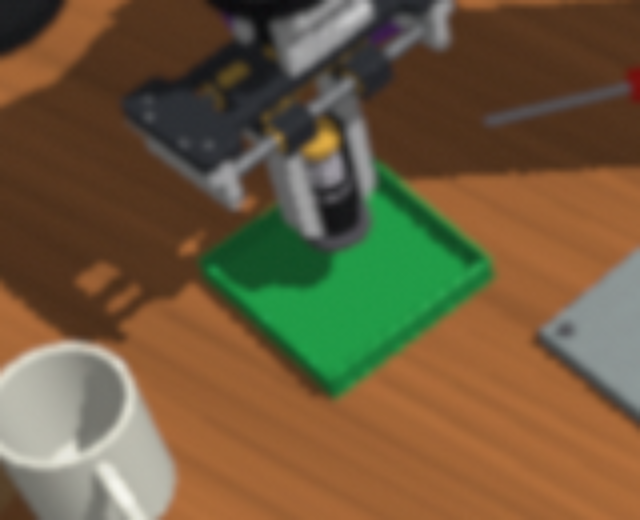

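The spring (crop (335,200)) hangs upright over the green tray, clear of its walls. Lowering to TCP z ≈ 0.039.

```bash
python3 -m creep '{"translation":[[0,0,-10],[0,0,-25],[0,0,-36],[0,0,-40],[0,0,-41]],"yaw":[0,0,0,0,0],"gripper":[255,255,255,255,255]}'
python3 -m creep '{"translation":[[0,0,0],[0,0,0]],"yaw":[0,0],"gripper":[255,255]}'
```

```text
time_s: 18.68
ee_pos: [0.5355, -0.2828, 0.0459]
eef_rot: [3.125, -0.001, 1.422]
force: [-0.2, -0.7, -3.1]
grip_width: 0.0313
time_s: 18.85
ee_pos: [0.5358, -0.2829, 0.0466]
eef_rot: [3.124, -0.001, 1.422]
force: [0.9, -0.4, -2.3]
grip_width: 0.0316
```

```bash
python3 -m creep '{"translation":[[0,0,-3],[0,0,-6],[0,0,-7],[0,0,-7.5]],"yaw":[0,0,0,0],"gripper":[255,255,255,255]}'
python3 -m creep '{"translation":[[0,0,-0.5],[0,0,-1]],"yaw":[0,0],"gripper":[255,255]}'
```

```text
time_s: 19.18
ee_pos: [0.5358, -0.283, 0.0391]
eef_rot: [3.124, -0.001, 1.422]
force: [-1.9, 1.5, 1.5]
grip_width: 0.0316
time_s: 19.35
ee_pos: [0.5359, -0.283, 0.0389]
eef_rot: [3.124, -0.0, 1.422]
force: [-5.9, 3.6, 12.1]
grip_width: 0.0315
```

Floor contact. Releasing and backing off.

```bash
python3 -m creep '{"translation":[[0,0,0],[0,0,0],[0,0,0],[0,0,0],[0,0,0]],"yaw":[0,0,0,0,0],"gripper":[200,180,150,130,110]}'
python3 -m creep '{"translation":[[0,0,0],[0,0,0],[0,0,0],[0,0,0],[0,0,0]],"yaw":[0,0,0,0,0],"gripper":[90,90,90,90,90]}'
python3 -m creep '{"translation":[[0,0,8],[0,0,35],[0,0,70],[0,0,105],[0,0,140]],"yaw":[0,0,0,0,0],"gripper":[90,90,90,90,90]}'
python3 -m creep '{"translation":[[-20,20,10],[-50,50,10],[-80,80,10],[-80,80,10],[-80,80,10]],"yaw":[0,0,0,0,0],"gripper":[90,90,90,90,90]}'
python3 -c "
from h import *
c=cam('top');P=cloud(c)[210:262,384:436].reshape(-1,3);q=P[P[:,2]>.07];print(len(q),q.mean(0),q[:,2].max())
a=c['pixels'][140:330,160:460,::-1];s=cam('scene');b=s['pixels'][140:250,150:300,::-1]
t0={k:v for k,v in np.load('top0.npz').items()}
a=cv2.resize(a,(600,380));b=cv2.resize(b,(280,205));b=cv2.copyMakeBorder(b,0,0,0,320,0);cv2.imwrite('pics/end.png',np.vstack([a,b]));print(ctrl.get_obs()['force'])"
```

```text
time_s: 19.77
ee_pos: [0.536, -0.2831, 0.0391]
eef_rot: [3.124, -0.0, 1.422]
force: [-0.4, 0.5, -0.6]
grip_width: 0.0482
time_s: 20.18
ee_pos: [0.536, -0.2831, 0.039]
eef_rot: [3.124, -0.0, 1.422]
force: [0.6, -0.2, -0.2]
grip_width: 0.061
time_s: 20.6
ee_pos: [0.5358, -0.283, 0.1813]
eef_rot: [3.123, -0.0, 1.422]
force: [0.4, 0.2, 0.2]
grip_width: 0.0609
time_s: 21.02
ee_pos: [0.4551, -0.202, 0.1925]
eef_rot: [3.122, 0.0, 1.423]
force: [0.4, -0.1, 1.7]
grip_width: 0.061
2374 [ 0.43724749 -0.19086533  0.46917831] 0.5414182315365148
[ 0.73389385  0.62746355 -0.31720686]
```

View pics/end.png

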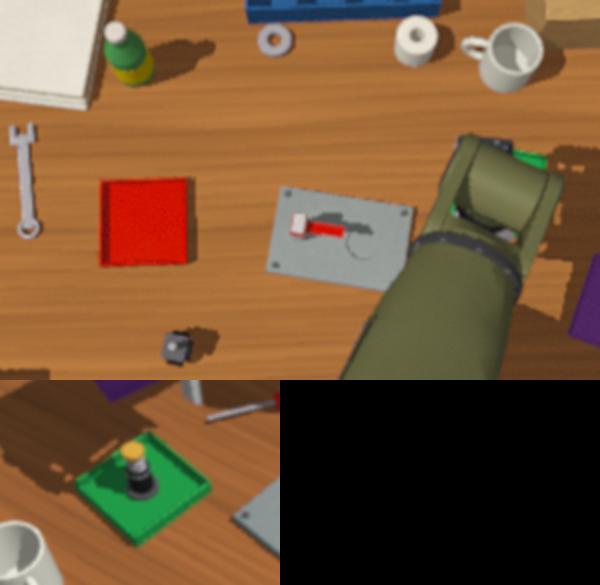

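The scene crop shows the spring upright and free in the green tray (140,470), with the seat empty and the bystanders in view where they were. Handing in.

```bash
python3 -c "
from h import *
print(ctrl.hand_in(),ctrl.get_obs()['time_s'])"
```

```text
the job is handed in; nothing more can be done
the job is handed in; nothing more can be done
```

The spring passed: under load its button stayed about 7 mm above the red mark, so I stood it in the green tray and handed the job in at about 21 s of the 72 s allowed.

- **Seating:** the spring stood fully home in the tester. The button top measured 0.0904 m, which is the 8 mm seat floor plus the 82.4 mm spring, and its centre was within about 1 mm of the measured seat.
- **Pressing:** with closed fingertips the force averaged 14.1 N (13.1 N during one trim) for over 2 s in all, with the last 1.1 s steady at 14.1 N. No reading came near 22 N.
- **Force accuracy:** it sat slightly under the nominal 15 N, with a sideways drag of about 3 N. Both stay inside the 12–18 N band.
- **Comparison with the mark:** the loaded button top was about 84.4 mm above the table by the arm's position, and about 84–85 mm by the wrist camera. The mark is at 77 mm.
- **Last checks:** the final scene picture shows the spring upright and free in the green tray. The bottle, bearing, paper roll, mug, wrench and caster look unmoved in the top view.
- **Not checked:** the arm hid the green tray from the top camera, so my depth check of the spring's final position there failed. The screwdriver was only partly in view; the arm did not go near it.

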